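Line up the glass under the drill and hang its splash door

ROBOT

A 6-joint arm with a two-finger parallel gripper is mounted at the origin on the work surface. World frame = base frame: x ahead of the robot, y to its left, z up, the work surface at z = 0. Lengths are in mm, angles in rad, forces in N, time in s.
With the tool pointing down it reaches from about 325 to 875 mm from the base axis. Payload 4.4 kg.
Tool frame: the origin (TCP) lies on the centre line of the jaws, within the pads' length; the fingertips stand ahead of it and the grasp point (between the pads) lies 6 mm ahead of it (ctrl.tcp_to_tips is the z of the fingertips in the tool frame, in mm); z points along the fingers, y is the line along which they close (so a half turn about z gives the same grasp; the last joint's range is limited). The gripper opens to 85 mm and grips with 20 to 120 N. Pads are 22 mm wide; open, the fingers measure 114 mm over their backs; the gripper's body (76 mm by 85 mm) begins 54 mm behind the grasp point. The pads swing forward as they close: fully open they stand 13 mm farther back than shut.
Start: joints at [1.024, 0.207, 1.542, -0, 1.393, -0.15], TCP at [221.699, 530.544, 256.282] pointing down, gripper open.
Joint ranges: [-2.73, 2.73], [-0.86, 2.22], [0.23, 2.46], [-1.11, 4.25], [0.08, 2.63], [-2.82, 2.82]. Speed limits (rad/s): [2.79, 2.79, 3.14, 3.14, 3.14, 3.14].

INTERFACE

Orientations are given as a 3x3 rotation matrix whose columns are the frame's x, y, z axes.
In Python, from plant import ctrl, sensors, optics gives the robot as it stands. Calls block until the motion is done:
- ctrl.move_ptp(position, orientation): joint-space move of the TCP to a pose.
- ctrl.move_l(position, rot=None, vel=150, threshold=None): straight line of the TCP; rot=None keeps the orientation; vel is the mean speed in mm/s. With threshold (N) it stops when the force on the tool has changed by that much, and returns True; else False.
- ctrl.set_joints(angles): joint-space move.
- ctrl.gripper_to(opening, force=None): finger opening in mm; force is the grip in N (None keeps the last); returns when the fingers have stopped.
- ctrl.hold(seconds).
- ctrl.solve_ik(position, orientation): joint angles nearest the present ones, or None.
- sensors.read_state(): the state.
- optics.grab_frame(name): name is "scene" or "top" or "wrist"; returns (picture, depth): 400x640x3 uint8, red, green, blue; 400x640 float32, mm along the optical axis (not along the pixel's ray), 0 where there is no reading.
- optics.camera_params(name): a dict with "mtx" (3x3 intrinsics, pixels), "k1" (the pictures are not rectified: a ray, as slopes to the right and down, at radius r is drawn at 1 + k1 r^2 times it, then the intrinsics apply), "R" (3x3) and "t" (3): a world point X has camera coordinates R X + t; the wrist camera has in their place "T_tool_cam" (4x4, takes a point from camera to tool coordinates, whose origin is the TCP and whose axes are the flange's). Camera axes: x right, y down, z forward; pixel columns grow to the right and rows downward; lengths in mm; the calibration is good to about 2 mm. A picture is of the moment at which its call begins: read the wrist's pose just before it. camera_params takes no time and is no camera call.
A pose or a line that the arm cannot do raises ctrl.MotionError and nothing moves.
- ctrl.finish_job(): hands the job in; it is judged then, once.
The state is a dict: "t": time; "q": joint angles; "qvel": joint speeds; "tau": joint torques, N m; "eef_pos": TCP position; "eef_rot": TCP orientation; "force": force on the tool from outside, world axes, zero at the start; "wrist_torque": the same for the moment, N m; "grip_width": finger opening in mm; "grasp_force": force on a finger pad.
Only numpy, scipy, OpenCV 4.12 (cv2) and the standard library are available. Lean on these libraries where they do the work, as an engineer would, in place of code of your own. Each camera call takes 0.05 s, during which the arm holds its last target. There are 200 camera calls.

TASK

Get the glass drill ready: slide the wooden sled along the drill's bed, without lifting it, until the black dot on its glass tile is right under the tip of the drill bit, and let go of it. Then take the splash door off its leaning stand and lower it, without dropping it, so both hinge knuckles sit fully down on their pins and the door hangs shut across the front of the bed, by its rubber stop. Leave the sled lined up and the other things on the bench as they are.

Things in the scene. Friction and masses are not known exactly. Their poses are not given: they have to be found in the camera images.
- station: the glass drill, fixed to the bench: grey bed 290 (x) x 300 (y) x 12 mm under a red drill head; its place (left or right) and yaw vary. Origin at bench level, 5 mm towards -x from the bed's centre; -x is its open front (towards the robot), +y its left side, z up
- head (a point): centre of the underside of the red drill head, on the spindle axis above the bit, 155 mm above the bench. The head is 68 mm wide and 180 mm tall; an arm at 205 to 265 mm joins it to a steel column (36 mm thick, 342 mm tall) at the station's (115, -115) mm; the chuck below the head is 32 mm wide, from 110 mm up
- post (a point): centre of the top of the red hinge post, 20 mm square, 115 mm above the bench, at the station's (-105, +135) mm; two brackets on it reach towards the station's -y and carry the upright hinge pins
- bit_tip (a point): lower end of the fixed brass drill bit (6 mm thick), 44 mm above the bench, at the station's (100, 0) mm
- pin_low (a point): foot of the lower hinge pin, where it leaves its bracket (the seat of the lower knuckle), 45 mm above the bench, at the station's (-105, +102) mm. The pin is upright, 8 mm thick, 16 mm tall, its top 5 mm a cone
- pin_high (a point): foot of the upper hinge pin, an equal pin straight above the lower one, 115 mm above the bench. Its bracket (8 mm thick, 18 mm wide) overhangs the lower pin, so the knuckles must come in sideways from the open front, with the door 17 to 46 mm above its seated height (best about 30), and then go straight down
- door_stop (a point): the top of the low black rubber stop post near the right end of the bed's front, top 55 mm above the bench; the point lies in the plane of the shut door (station's (-105, -82) mm), the post's own face being 10 mm behind it (towards +x): 6 mm from the back of a door hung square. A shut door has its free edge there
- sled: plywood sled 190 (x) x 80 (y) x 12 mm lying loose on the bed, with a green glass tile and a dark wooden upright handle; about 0.35 kg. Origin on its underside below the black dot; the plywood reaches from x -135 to +55 mm. Its yaw at the end does not matter
- spot (a point): centre of the black dot (12 mm across, with a white rim) on top of the glass tile, 17 mm above the sled's underside, 29 mm above the bench
- sled_handle (a point): point on the upright handle block, 14 mm below its top and 110 mm in front (-x) of the dot; the block is 36 (x) x 22 (y) x 80 mm, its top 92 mm above the sled's underside (104 mm above the bench)
- door: lift-off splash door: white panel 8 mm thick (x), y -90 to +80 mm, 135 mm tall, red top rail, about 0.35 kg, balanced about y = 0. Origin on its lower edge; y to its hinge edge, z up the panel. It leans 25 degrees on an easel, its top towards the easel's -x (the robot), +x face up. Hung shut, its axes match the station's, origin 25 mm above the bench at the station's (-105, 0) mm; it swings freely
- rail_mid (a point): balance point of the red top rail (y = 0), 115 mm up the panel from the lower edge: the rail is 14 mm thick, 40 mm tall (95 to 135 mm up the panel) and as wide as the door; gripped through its thickness
- knuckle_low (a point): centre of the lower end of the lower knuckle, a steel tube 24 mm outside, 13 mm bore, 14 mm tall, axis along the door's z, at the door's (0, 102, 20) mm
- knuckle_high (a point): the same point of the upper knuckle, an equal tube at the door's (0, 102, 90) mm
- door_edge (a point): point near the free edge of the door, at the door's (0, -82, 30) mm
- easel: the fixed plywood stand that the door leans on: base 150 x 140 x 10 mm, its board 100 mm wide ends 85 mm up the door, a lip 12 mm high holds the door's lower edge (lift along the door's plane, or straight up). Origin on its underside, 25 mm in front (-x) of the base centre; its place (left or right of the drill) and yaw vary
- stone: bystander: terracotta-coloured dressing stone 70 x 28 x 20 mm on the bed's rear left corner
- brush: bystander: brush 170 mm long lying behind the easel
- pliers: bystander: blue-handled pliers 165 mm long lying on the left, in front of the mug; origin at the bench, mid-length
- bottle: bystander: blue bottle 64 mm wide, 170 mm tall, at the back; origin under its centre
- mug: bystander: white mug 80 mm wide, 90 mm tall, left side; origin under its centre
- jar: bystander: amber jar 76 mm wide, 80 mm tall, right side; origin under its centre
There are look-alikes about, which are no part of the job. What is shaped like the sled but orange or red is not meant. Of the things shaped like the door, the white one is meant.

How it is judged:
By the outcome, as a careful person would: the job done as asked, in the order asked, and still so for the second after the job is handed in, with the robot touching nothing.
It also fails if it takes over 64 s, if anything falls off the work surface, if the arm or the gripper's body presses on something with over 40 N, if the wrist force passes 120 N, or if a joint passes its speed limit or range.

## Working session

There is one attempt and no reset: what is moved stays moved. The work goes in short steps, each a Python script; the robot and the scene stay as the last script left them, time stands still between calls to the robot, and variables do not carry over. Pictures are saved under pics/ and viewed, at most 10 in all, crops included, and the job is handed in when it is done.

```bash
ls; mkdir -p pics; python3 - <<'E'
from plant import ctrl,sensors,optics
import cv2,numpy as np
for n in("scene","top"):
    p,d=optics.grab_frame(n); cv2.imwrite(f"pics/{n}0.png",p[:,:,::-1]); np.savez(f"{n}0.npz",p=p,d=d)
    c=optics.camera_params(n); print(n,{k:np.round(v,3).tolist() for k,v in c.items()})
print(optics.camera_params("wrist"),ctrl.tcp_to_tips,sensors.read_state()["t"],sensors.read_state()["eef_rot"])
E
```

```text
pics
scene {'mtx': [[414.875, 0.0, 322.242], [0.0, 414.875, 198.91], [0.0, 0.0, 1.0]], 'k1': -0.059, 'R': [[0.668, 0.744, 0.004], [0.571, -0.509, -0.644], [-0.478, 0.432, -0.765]], 't': [-298.144, -198.202, 1500.356]}
top {'mtx': [[397.111, 0.0, 319.216], [0.0, 397.111, 195.345], [0.0, 0.0, 1.0]], 'k1': 0.009, 'R': [[0.015, -1.0, -0.003], [-0.98, -0.014, -0.197], [0.196, 0.005, -0.98]], 't': [-20.645, 496.985, 1194.601]}
{'mtx': array([[315.930665  ,   0.        , 324.90205664],
       [  0.        , 315.930665  , 202.3173482 ],
       [  0.        ,   0.        ,   1.        ]]), 'k1': -0.03497563666010706, 'T_tool_cam': array([[ 6.64506779e-04, -9.57933406e-01, -2.86989807e-01,
         7.26343091e+01],
       [ 9.99998519e-01,  1.80857161e-04,  1.71175654e-03,
        -1.20405373e-01],
       [-1.58784461e-03, -2.86990519e-01,  9.57932107e-01,
        -1.17616692e+02],
       [ 0.00000000e+00,  0.00000000e+00,  0.00000000e+00,
         1.00000000e+00]])} 25.0 0.1 [[-9.22665727e-01  3.85599196e-01 -1.10256404e-03]
 [ 3.85600649e-01  9.22663948e-01 -1.83788792e-03]
 [ 3.08607987e-04 -2.12090561e-03 -9.99997703e-01]]
```

View pics/scene0.png

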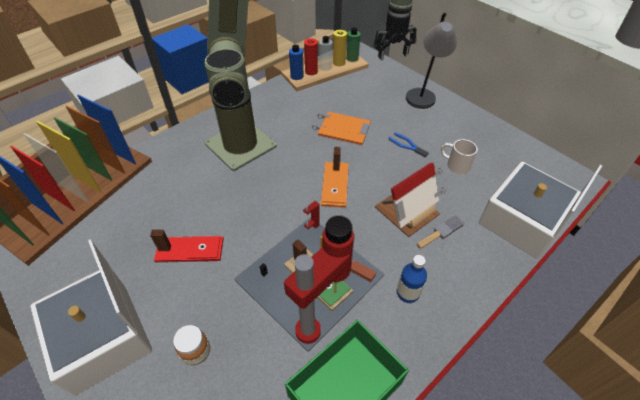

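View pics/top0.png

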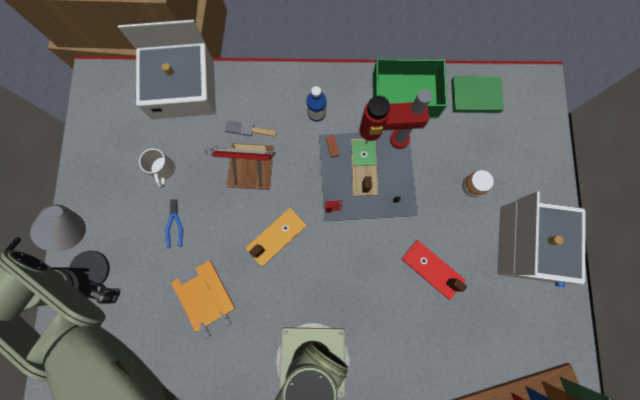

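The pictures show three sled-shaped things in the top view: green tile with dot (364,154) and handle (367,184) on the grey bed; orange (275,235); red (433,270). The first is meant: it has the green tile and lies on the bed. There are two door-shaped things: white with a red rail on the easel (243,155), and orange lying flat (203,297). The white one is meant. I'll confirm both in an enlarged crop.

```bash
cat > h.py <<'E'
from plant import ctrl,sensors,optics
import cv2,numpy as np
def cam(n,st=None):
    c=optics.camera_params(n)
    if n=="wrist":
        T=np.eye(4);T[:3,:3]=st["eef_rot"];T[:3,3]=st["eef_pos"]
        M=np.linalg.inv(T@c["T_tool_cam"]);R,t=M[:3,:3],M[:3,3]
    else: R,t=np.array(c["R"]),np.array(c["t"])
    return dict(K=np.array(c["mtx"]),k=np.array([c["k1"],0,0,0.]),R=R,t=t)
def grab(n,name=None):
    st=sensors.read_state();p,d=optics.grab_frame(n);c=cam(n,st)
    if name: cv2.imwrite(f"pics/{name}.png",p[:,:,::-1]);np.savez(f"{name}.npz",p=p,d=d,R=c["R"],t=c["t"])
    return p,d,c
def ray(c,uv):
    u=cv2.undistortPoints(np.float64(uv).reshape(-1,1,2),c["K"],c["k"]).reshape(-1,2)
    return -c["R"].T@c["t"],np.c_[u,np.ones(len(u))]@c["R"]
def onz(c,uv,z):
    o,v=ray(c,uv);return o+v*((z-o[2])/v[:,2])[:,None]
def atd(c,uv,d):
    o,v=ray(c,uv);return o+v*np.array([d[int(b),int(a)] for a,b in np.reshape(uv,(-1,2))])[:,None]
def proj(c,X):
    return cv2.projectPoints(np.float64(X).reshape(-1,1,3),cv2.Rodrigues(c["R"])[0],c["t"],c["K"],c["k"])[0].reshape(-1,2)
def tri(obs):
    A=np.zeros((3,3));b=np.zeros(3)
    for c,uv in obs:
        o,v=ray(c,uv);v=v[0]/np.linalg.norm(v);P=np.eye(3)-np.outer(v,v);A+=P;b+=P@o
    return np.linalg.solve(A,b)
def down(a): # tool down, tool x at angle a in world
    c,s=np.cos(a),np.sin(a);return np.array([[c,s,0],[s,-c,0],[0,0,-1.]])
E
python3 - <<'E'
from h import *
z=np.load("top0.npz");p,d=z["p"],z["d"];c=cam("top")
print("bed",onz(c,[(319,134),(410,131),(416,218),(323,219)],12).round(1))
print("spot",onz(c,[(364,154)],29),"handle",onz(c,[(367,181)],104),"stop",onz(c,[(396,199)],55),"post",onz(c,[(328,206)],115))
print("rail ends",atd(c,[(214,154),(270,157),(242,156)],d).round(0),"easel base",onz(c,[(228,186),(270,187)],10).round(0))
s=p[110:230,190:430];cv2.imwrite("pics/crop0.png",cv2.resize(s,None,fx=3.3,fy=3.3,interpolation=cv2.INTER_CUBIC)[:,:,::-1])
E
```

```text
bed [[ 713.    -9.6   12. ]
 [ 727.6 -312.6   12. ]
 [ 435.4 -322.9   12. ]
 [ 427.9  -26.5   12. ]]
spot [[ 640.39044021 -157.01333727   29.        ]] handle [[ 532.34647636 -157.14499367  104.        ]] stop [[ 487.83770668 -252.4752991    55.        ]] post [[452.39699926 -40.27695887 115.        ]]
rail ends [[596. 296. 151.]
 [593. 133. 139.]
 [590. 213. 155.]] easel base [[532. 283.  10.]
 [531. 147.  10.]]
```

View pics/crop0.png

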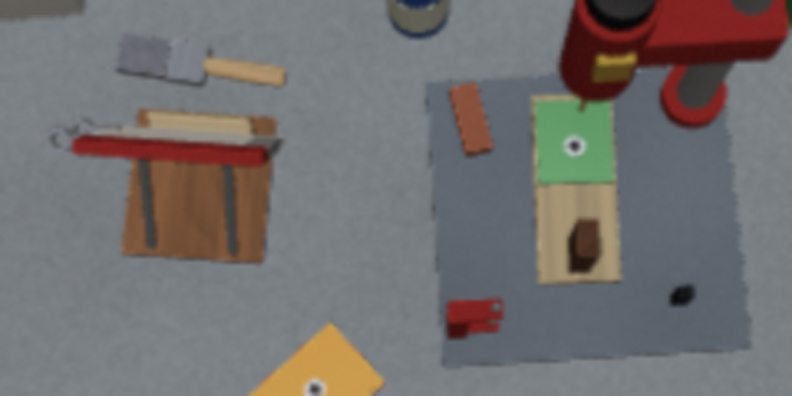

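The crop confirms it: the sled with the green tile is on the grey bed, and the white red-railed door leans on the easel with its knuckles on the left (+y). Next come close wrist looks.

```bash
python3 - <<'E'
from h import *
R=down(np.pi)
ctrl.move_ptp([530,215,380],R);a,_,_=grab("wrist","easel1")
ctrl.move_ptp([450,-150,340],R);b,_,_=grab("wrist","st1")
cv2.imwrite("pics/both.png",cv2.resize(np.hstack([np.rot90(a,2),np.rot90(b,2)]),(800,250))[:,:,::-1])
cv2.imwrite("pics/st1r.png",np.rot90(b,2)[:,:,::-1]);cv2.imwrite("pics/ea1r.png",np.rot90(a,2)[:,:,::-1])
print(sensors.read_state()["t"])
E
```

```text
3.275
```

View pics/st1.png

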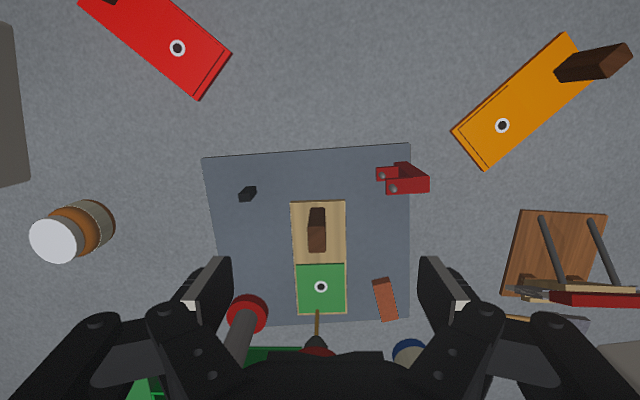

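View pics/easel1.png

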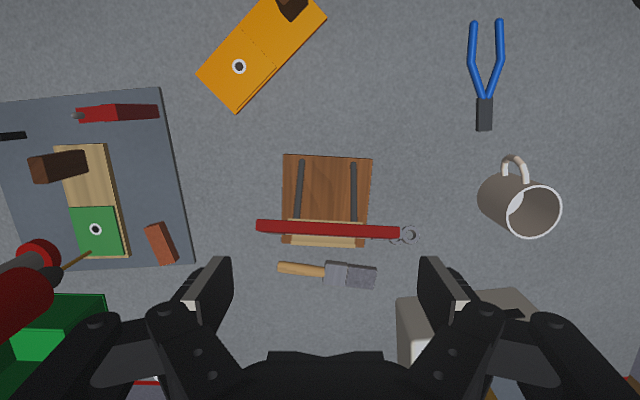

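```bash
python3 - <<'E'
from h import *
z=np.load("st1.npz");p=z["p"];e=np.load("easel1.npz")["p"]
f=lambda a,k:cv2.resize(a,None,fx=k,fy=k,interpolation=cv2.INTER_CUBIC)
A=f(p[150:210,360:440],5)   # 400x300
B=f(p[260:350,270:390],3.3333)   # 400x300
C=f(e[190:260,240:430],800/190)
cv2.imwrite("pics/z1.png",np.vstack([np.hstack([A,B]),C])[:,:,::-1])
E
```

```text
(no output)
```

View pics/z1.png

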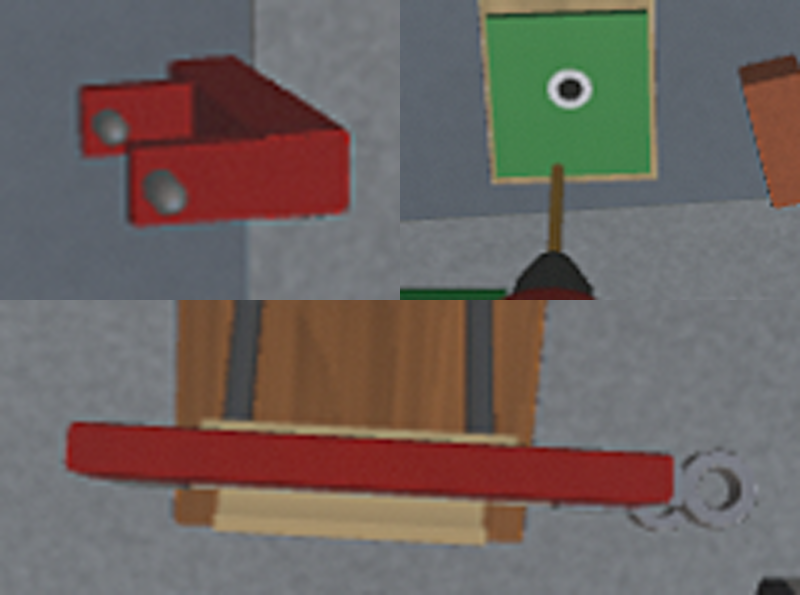

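```bash
python3 - <<'E'
from h import *
def L(n):
    z=np.load(n+".npz");w=optics.camera_params("wrist");return dict(K=np.array(w["mtx"]),k=np.array([w["k1"],0,0,0.]),R=z["R"],t=z["t"]),z["d"],z["p"]
c,d,p=L("st1")
ph=onz(c,[(392.6,188)],123)[0];pl=onz(c,[(381.8,175.2)],53)[0];bit=onz(c,[(317.1,309.5)],44)[0];sp=onz(c,[(320.7,286.7)],29)[0]
print("pins",ph,pl,"bit",bit,"spot",sp)
for pin in(ph,pl):
    v=bit-pin;yaw=np.arctan2(v[1],v[0])-np.arctan2(-102,205);print("yaw",np.degrees(yaw),"len",np.hypot(*v[:2]),np.hypot(205,102))
print("bed front",onz(c,[(202,158),(410,143)],12).round(1),"stop",atd(c,[(250,187)],d))
c2,d2,p2=L("easel1")
print("spot/bit from easel view",onz(c2,[(95,229)],29))
hsv=cv2.cvtColor(p2,cv2.COLOR_RGB2HSV);m=((hsv[...,0]<6)|(hsv[...,0]>174))&(hsv[...,1]>150)&(hsv[...,2]>70);m[:210]=0;m[245:]=0;m[:,:240]=0;m[:,420:]=0
r=cv2.minAreaRect(cv2.findNonZero(m.astype(np.uint8)));print("rail",r)
# handle: brown top
hs=cv2.cvtColor(p,cv2.COLOR_RGB2HSV)
print("handle top corners",onz(c,[(309,208),(325,208),(309,222),(325,222)],104).round(0))
print("rail depth pts",atd(c2,[(260,225),(325,230),(395,234)],d2).round(1))
E
```

```text
pins [462.02890137 -74.92278322 123.        ] [462.45721475 -74.53280815  53.        ] bit [ 673.59065548 -160.40797223   44.        ] spot [ 643.00123776 -154.9956532    29.        ]
yaw 4.451121881158526 len 228.17995823877763 228.97379762758882
yaw 4.319894864538382 len 227.9295364774831 228.97379762758882
bed front [[ 446.4 -323.5   12. ]
 [ 425.   -29.7   12. ]] stop [[ 486.90140483 -255.90356208   19.55395441]]
spot/bit from easel view [[ 642.46572387 -155.41242094   29.        ]]
rail ((327.49859619140625, 228.52655029296875), (143.48863220214844, 12.3017578125), 3.044778823852539)
handle top corners [[ 491. -168.  104.]
 [ 491. -149.  104.]
 [ 509. -168.  104.]
 [ 509. -149.  104.]]
rail depth pts [[587.8 140.5 152.3]
 [593.5 216.3 153.2]
 [598.2 298.3 154.2]]
```

```bash
python3 - <<'E'
from h import *
z=np.load("st1.npz");w=optics.camera_params("wrist");c=dict(K=np.array(w["mtx"]),k=np.array([w["k1"],0,0,0.]),R=z["R"],t=z["t"])
ht=onz(c,[(316.5,236)],104)[0];e=onz(c,[(291,201),(299,315),(345,199),(347,312)],24)
print(ht,e.round(1),[np.degrees(np.arctan2(*(e[i+1]-e[i])[1::-1])) for i in(0,2)])
h=z["p"];print(h[200:256:4,317].tolist())
E
```

```text
[ 526.74525071 -158.99491298  104.        ] [[ 506.4 -197.3   24. ]
 [ 698.4 -190.2   24. ]
 [ 503.3 -120.    24. ]
 [ 692.6 -112.8   24. ]] [np.float64(2.1171846313606584), np.float64(2.1732856632286293)]
[[76, 61, 41], [149, 130, 97], [44, 32, 29], [54, 42, 37], [53, 42, 36], [56, 44, 36], [53, 42, 37], [78, 55, 40], [83, 58, 44], [87, 62, 47], [84, 59, 45], [84, 59, 45], [82, 59, 43], [95, 71, 52]]
```

```bash
python3 - <<'E'
from h import *
R=down(np.pi+np.radians(2.14))
ctrl.move_ptp([533,-159,190],R)
ctrl.move_l([533,-159,97],vel=120,threshold=8)
ctrl.gripper_to(10,30);s=sensors.read_state();print(s["grip_width"],s["grasp_force"],s["force"],s["eef_pos"])
x=np.array(s["eef_pos"])
print(ctrl.move_l(x+[30.6,-5.4,0.3],vel=30,threshold=25));s=sensors.read_state();print(s["force"],s["eef_pos"])
ctrl.gripper_to(60);ctrl.move_l(np.array(s["eef_pos"])+[0,0,70],vel=150)
ctrl.move_ptp([450,-150,340],down(np.pi));p,_,c=grab("wrist","st2")
print(sensors.read_state()["t"])
hs=cv2.cvtColor(p,cv2.COLOR_RGB2HSV)
A=cv2.resize(p[270:360,260:380],None,fx=6,fy=6,interpolation=cv2.INTER_CUBIC);cv2.imwrite("pics/z2.png",A[:,:,::-1])
E
```

```text
21.65781091632846 35.83264231681824 [-1.03817022 -0.94830047  1.20942148] [ 533.14209467 -159.22626225   97.22247112]
False
[ 0.09392527  1.25599036 -1.40399182] [ 563.90752157 -164.45753096   97.21364567]
8.675
```

View pics/z2.png

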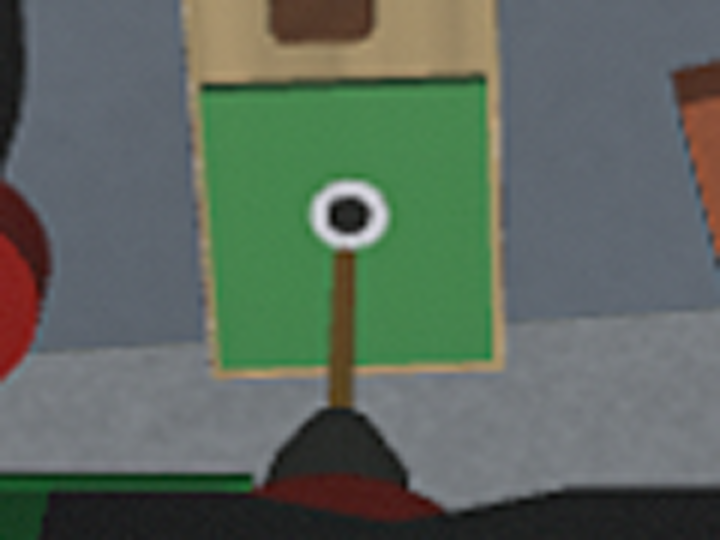

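```bash
python3 - <<'E'
from h import *
w=optics.camera_params("wrist")
for n in("st1","st2"):
    z=np.load(n+".npz");c=dict(K=np.array(w["mtx"]),k=np.array([w["k1"],0,0,0.]),R=z["R"],t=z["t"]);p=z["p"].astype(int)
    print(n,(-c["R"].T@c["t"]).round(1))
    print([ (v,p[v,315:321].tolist()) for v in range(306,314)] if 1 else"")
    s=p[275:325,305:335].astype(np.uint8);hs=cv2.cvtColor(s,cv2.COLOR_RGB2HSV)
    m=((hs[...,1]<60)).astype(np.uint8);nn,l,st,ce=cv2.connectedComponentsWithStats(m);i=1+np.argmax(st[1:,4]);u=ce[i]+[305,275];print(st[i],u,onz(c,[u],29))
    print("tip proj of 1st",proj(c,[[673.6,-160.4,44]]))
E
```

```text
st1 [ 377.7 -149.7  457.8]
[(306, [[66, 129, 75], [66, 128, 74], [69, 129, 76], [67, 128, 75], [68, 129, 76], [67, 129, 75]]), (307, [[67, 129, 77], [66, 130, 75], [67, 131, 77], [66, 128, 75], [68, 129, 76], [68, 129, 75]]), (308, [[65, 133, 77], [69, 128, 74], [68, 122, 70], [68, 129, 76], [67, 130, 77], [66, 129, 74]]), (309, [[74, 118, 68], [84, 94, 54], [85, 85, 48], [81, 102, 59], [69, 123, 72], [68, 131, 77]]), (310, [[77, 103, 57], [94, 65, 34], [93, 63, 35], [83, 72, 40], [71, 116, 67], [63, 130, 74]]), (311, [[80, 104, 59], [91, 65, 32], [90, 66, 32], [81, 69, 37], [69, 116, 68], [58, 132, 74]]), (312, [[80, 93, 53], [88, 65, 31], [89, 66, 35], [90, 71, 42], [92, 113, 72], [95, 134, 85]]), (313, [[106, 91, 59], [89, 67, 33], [87, 67, 33], [91, 71, 40], [129, 115, 81], [145, 133, 96]])]
[ 14  39  16  11 176] [326.5 319. ] [[ 702.17999915 -145.82799235   29.        ]]
tip proj of 1st [[317.10524464 309.50521073]]
st2 [ 377.3 -150.2  455.9]
[(306, [[21, 20, 17], [38, 40, 38], [42, 42, 41], [41, 43, 41], [40, 41, 39], [26, 27, 24]]), (307, [[56, 56, 57], [28, 29, 27], [34, 36, 33], [36, 37, 35], [29, 29, 27], [36, 38, 37]]), (308, [[157, 157, 164], [94, 94, 96], [52, 51, 51], [52, 51, 52], [74, 74, 75], [145, 145, 151]]), (309, [[209, 206, 217], [186, 187, 194], [177, 179, 185], [180, 183, 188], [183, 182, 190], [204, 203, 212]]), (310, [[175, 191, 186], [194, 199, 199], [195, 193, 195], [210, 210, 218], [193, 203, 203], [169, 187, 178]]), (311, [[102, 139, 106], [125, 126, 113], [126, 112, 103], [135, 131, 128], [115, 144, 120], [91, 144, 101]]), (312, [[69, 107, 56], [81, 69, 28], [87, 59, 21], [79, 56, 21], [66, 109, 54], [61, 133, 72]]), (313, [[81, 108, 62], [93, 67, 35], [93, 69, 33], [90, 60, 30], [76, 114, 64], [66, 136, 79]])]
[  7  25  13  12 124] [317.79032258 305.34677419] [[ 672.96973684 -159.96267471   29.        ]]
tip proj of 1st [[317.32379848 311.55423435]]
```

The sled crop shows the dot at px (318,305.5) and the bit's visible end at (317.3,311.5), so it is lined up within about 2 mm. One side-on look will settle the x offset; I'll measure that one numerically.

```bash
python3 - <<'E'
from h import *
R=down(np.pi/2)
ctrl.move_ptp([665,-45,260],R);ctrl.move_l([665,-45,178]);ctrl.hold(0.2)
p,d,c=grab("wrist","side1")
print(proj(c,[[673.6,-160.4,44],[673,-160,29],[674,-160.4,80]]).round(1))
hs=cv2.cvtColor(p,cv2.COLOR_RGB2HSV)
u0,v0=proj(c,[[673.6,-160.4,44]])[0].astype(int)
for v in range(v0-14,v0+16):
    print(v,"".join("B" if 8<=h<=28 and s>110 else "G" if 40<h<85 and s>80 else "k" if x<70 else "w" if s<50 and x>150 else "." for h,s,x in hs[v,u0-22:u0+22]),u0-22)
print(sensors.read_state()["t"])
E
```

```text
[[331.8 316.4]
 [330.8 306.5]
 [333.3 343.4]]
302 GGGGGGGGGGGGGwwwwwwww..wwwwwwwwGGGGGGGGGGGGG 309
303 GGGGGGGGGGGG.wwwww.kkkkkk.wwwwwGGGGGGGGGGGGG 309
304 GGGGGGGGGGGGwwwww.kkkkkkkk.wwwwwGGGGGGGGGGGG 309
305 GGGGGGGGGGGGwwww.kkkkkkkkkk.wwwwGGGGGGGGGGGG 309
306 GGGGGGGGGGGwwwww.kkkkkkkkkk.wwwwGGGGGGGGGGGG 309
307 GGGGGGGGGGG.wwww.kkkkkkkkkk.wwwwGGGGGGGGGGGG 309
308 GGGGGGGGGGG.wwww.kkkkkkkkkk.wwwwGGGGGGGGGGGG 309
309 GGGGGGGGGGG.wwww.kkkkkkkkkkwwwwwGGGGGGGGGGGG 309
310 GGGGGGGGGGGGwwwwwkkkkkkkkk.wwww.GGGGGGGGGGGG 309
311 GGGGGGGGGGGGwwwwww.kkkkk..wwwwwGGGGGGGGGGGGG 309
312 GGGGGGGGGGGGGwwwwwww....wwwwww.GGGGGGGGGGGGG 309
313 GGGGGGGGGGGGGGwwwwwwwwwwwwwww.GGGGGGGGGGGGGG 309
314 GGGGGGGGGGGGGGG.wwwwwwwwwwww.GGGGGGGGGGGGGGG 309
315 GGGGGGGGGGGGGGGGG.wwww.....GGGGGGGGGGGGGGGGG 309
316 GGGGGGGGGGGGGGGGGGGGG.BBBBBGGGGGGGGGGGGGGGGG 309
317 GGGGGGGGGGGGGGGGGGGGG.BBBBBGGGGGGGGGGGGGGGGG 309
318 GGGGGGGGGGGGGGGGGGGGG.BBBBBGGGGGGGGGGGGGGGGG 309
319 GGGGGGGGGGGGGGGGGGGGG.BBBBBGGGGGGGGGGGGGGGGG 309
320 GGGGGGGGGGGGGGGGGGGGGGBBBBB.GGGGGGGGGGGGGGGG 309
321 GGGGGGGGGGGGGGGGGGGGGGBBBBB.GGGGGGGGGGGGGGGG 309
322 GGGGGGGGGGGGGGGGGGGGGGBBBBB.GGGGGGGGGGGGGGGG 309
323 GGGGGGGGGGGGGGGGGGGGGGBBBBB.GGGGGGGGGGGGGGGG 309
324 GGGGGGGGGGGGGGGGGGGGGGBBBBB.GGGGGGGGGGGGGGGG 309
325 GGGGGGGGGGGGGGGGGGGGGGBBBBBBGGGGGGGGGGGGGGGG 309
326 GGGGGGGGGGGGGGGGGGGGGGBBBBBBGGGGGGGGGGGGGGGG 309
327 GGGGGGGGGGGGGGGGGGGGGGBBBBBBGGGGGGGGGGGGGGGG 309
328 GGGGGGGGGGGGGGGGGGGGGGBBBBBBGGGGGGGGGGGGGGGG 309
329 GGGGGGGGGGGGGGGGGGGGGGBBBBBBGGGGGGGGGGGGGGGG 309
330 GGGGGGGGGGGGGGGGGGGGGGBBBBBBGGGGGGGGGGGGGGGG 309
331 GGGGGGGGGGGGGGGGGGGGGGBBBBBBGGGGGGGGGGGGGGGG 309
11.2667
```

The side view puts the bit about 1.9 mm beyond the dot in x and under 1 mm off in y. I'll make one small nudge and then go to the door.

```bash
python3 - <<'E'
from h import *
R=down(np.pi+np.radians(2.14))
ctrl.move_l([640,-20,230],vel=250);ctrl.move_ptp([540,-100,220],R)
ctrl.move_ptp([563.9,-164.4,180],R)
ctrl.move_l([563.9,-164.4,97],vel=120,threshold=8)
ctrl.gripper_to(10,30);x=np.array(sensors.read_state()["eef_pos"]);print(x)
ctrl.move_l(x+[1.9,-0.8,0],vel=15,threshold=25);s=sensors.read_state();print(s["eef_pos"])
ctrl.gripper_to(60);ctrl.move_l(np.array(s["eef_pos"])+[-10,0,90],vel=200)
ctrl.move_ptp([450,-150,340],down(np.pi));ctrl.hold(0.2);p,d,c=grab("wrist","st3")
hs=cv2.cvtColor(p,cv2.COLOR_RGB2HSV)
u0,v0=proj(c,[[674.5,-160.8,44]])[0];print(u0,v0);u0,v0=int(u0),int(v0)
for v in range(v0-14,v0+6):
    print(v,"".join("B" if 8<=h<=28 and s>110 else "G" if 40<h<85 and s>80 else "k" if x<70 else "w" if s<50 and x>150 else "." for h,s,x in hs[v,u0-16:u0+16]),u0-16)
# easel view geometry, using z of rail points
w=optics.camera_params("wrist");z=np.load("easel1.npz");c2=dict(c,R=z["R"],t=z["t"]);d2=z["d"];q=z["p"]
o,vv=ray(c2,[(0,0)]);print("cam",o)
h2=cv2.cvtColor(q,cv2.COLOR_RGB2HSV);m=((h2[...,0]<6)|(h2[...,0]>174))&(h2[...,1]>150)&(h2[...,2]>70);m[:210]=0;m[245:]=0;m[:,:240]=0;m[:,420:]=0
vu=np.argwhere(m&(d2>0));P=atd(c2,vu[:,::-1],d2);print(len(P),P.min(0),P.max(0));np.save("rail.npy",P)
zz=P[:,2];print("z pct",np.percentile(zz,[5,25,50,75,95]))
for lo in range(125,305,20):
    k=P[(P[:,1]>lo)&(P[:,1]<=lo+20)]
    if len(k):print(lo,k[:,0].min().round(1),np.median(k[:,0]).round(1),k[:,0].max().round(1),np.median(k[:,2]).round(1))
print(sensors.read_state()["t"])
E
```

```text
[ 564.47521706 -164.56512486   97.9389168 ]
[ 565.88633469 -165.2115939    97.96219971]
316.85252054882017 312.6235283453583
298 GGGGGGGGGGGGGGGGGGGGGGGGGGGGGGGG 300
299 GGGGGGGGGGGGGGGGGGGGGGGGGGGGGGGG 300
300 GGGGGGGGGGGGGGGGGGGGGGGGGGGGGGGG 300
301 GGGGGGGGGGGGGGG..ww.GGGGGGGGGGGG 300
302 GGGGGGGGGGGGG.wwwwwww.GGGGGGGGGG 300
303 GGGGGGGGGGGG.wwwwwwwwwwGGGGGGGGG 300
304 GGGGGGGGGGG.www.....wwwwGGGGGGGG 300
305 GGGGGGGGGGGwww.kkkkk.wwwGGGGGGGG 300
306 GGGGGGGGGGGwww.kkkkkkwwwGGGGGGGG 300
307 GGGGGGGGGGGwww.kkkkkkwwwGGGGGGGG 300
308 GGGGGGGGGGGwww.kkkkkkwwwGGGGGGGG 300
309 GGGGGGGGGGG.www.kkk.wwwwGGGGGGGG 300
310 GGGGGGGGGGGGwwwww.wwwwwGGGGGGGGG 300
311 GGGGGGGGGGGGGwwww.wwwwGGGGGGGGGG 300
312 GGGGGGGGGGGGGGG..B.w.GGGGGGGGGGG 300
313 GGGGGGGGGGGGGGGGBBBGGGGGGGGGGGGG 300
314 GGGGGGGGGGGGGGG.BBBGGGGGGGGGGGGG 300
315 GGGGGGGGGGGGGGG.BBBGGGGGGGGGGGGG 300
316 GGGGGGGGGGGGGGG.BBBGGGGGGGGGGGGG 300
317 GGGGGGGGGGGGGGG.BBBGGGGGGGGGGGGG 300
cam [456.87476493 215.36324389 497.24182769]
1729 [580.94283323 135.21769197 143.82769533] [605.64436385 303.49654183 157.38147819]
z pct [149.10527089 150.99983114 152.58092433 153.9454418  155.12063121]
125 580.9 587.4 596.8 152.3
145 581.7 588.2 599.9 152.6
165 583.1 589.7 599.4 152.6
185 584.5 590.4 598.7 152.5
205 585.3 591.5 600.3 152.5
225 586.4 592.7 602.7 152.6
245 587.4 594.0 603.0 152.5
265 588.7 595.1 605.6 152.7
285 589.9 596.0 602.2 152.8
17.325
```

The sled is aligned: dot centre u=317.5 against bit u=317.2, and the x offset is corrected. Now the door.

```bash
python3 - <<'E'
from h import *
from scipy.spatial.transform import Rotation as Ro
D=(Ro.from_euler('z',-3.1,degrees=True)*Ro.from_euler('y',-25,degrees=True)).as_matrix()
X,Y,Z=D.T
T=np.c_[Y,X,-Z]
mid=np.array([592.6,224.3,152.5])-20*Z
ctrl.gripper_to(50)
ctrl.move_ptp([480,100,330],down(np.pi*0.75))
ctrl.move_ptp(mid+96*Z,T)
print(ctrl.move_l(mid+6*Z,vel=90,threshold=8))
ctrl.gripper_to(5,60);s=sensors.read_state();print(s["grip_width"],s["grasp_force"],s["force"],s["eef_pos"],mid+6*Z)
if 12<s["grip_width"]<17:
    ctrl.move_l(np.array(s["eef_pos"])+[0,0,70],vel=100)
    ctrl.move_l([540,200,290],down(np.pi/2+np.radians(4.3)),vel=120);ctrl.hold(.2)
    s=sensors.read_state();print(s["grip_width"],s["force"],s["wrist_torque"])
    grab("wrist","door1")
print(s["t"])
E
```

```text
False
13.567544916195505 58.782609701156616 [-5.55457715  0.39042774  4.92011422] [597.94709705 224.20281275 140.2692217 ] [598.50799765 223.98003428 139.81169098]
13.232702481019526 [-0.8464565  -0.80351719 -4.23229992] [ 0.02436245 -0.10717215  0.00819785]
23.5333
```

View pics/door1.png

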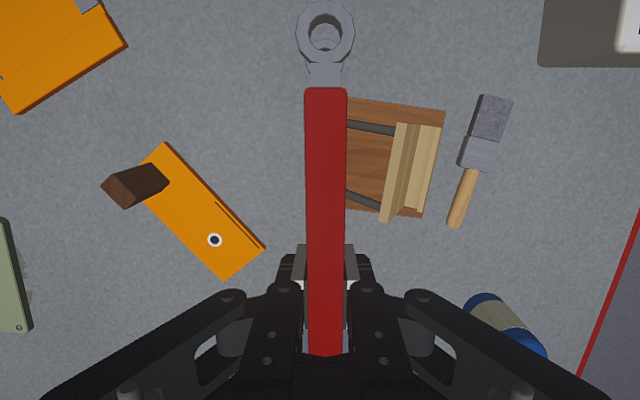

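The picture shows the door held squarely: the rail is centred at u≈326, its hinge end is at v=88, and the upper knuckle ring is centred at (325,31). Next I place it in front of the pins and look at knuckle and pins together.

```bash
python3 - <<'E'
from h import *
w=optics.camera_params("wrist");K=np.array(w["mtx"]);k=np.array([w["k1"],0,0,0.]);T=w["T_tool_cam"]
c=dict(K=K,k=k,R=T[:3,:3].T,t=-T[:3,:3].T@T[:3,3])  # "world"=tool frame
d=np.load("door1.npz")["d"]
pts=[(300,31),(350,31),(325,7),(325,57),(310,95),(340,95),(326,91),(326,150),(326,220)]
print(atd(c,pts,d).round(1))
print("knuckle@z17",onz(c,[(325.3,31.5)],17).round(1),"railend@z-14",onz(c,[(325.7,88)],-14).round(1))
yw=np.radians(4.3);R=down(np.pi/2+yw)
# door origin seat
pin=np.array([462.2,-74.7]);o=pin+102*np.array([np.sin(yw),-np.cos(yw)]);f=np.array([np.cos(yw),np.sin(yw)])
pre=o-75*f;print("seat",o,"pre",pre)
ctrl.move_ptp([*(pre+[20,150]),300],R);ctrl.move_l([*pre,300],vel=200)
ctrl.move_l([*pre,176],vel=120);ctrl.hold(.3);s=sensors.read_state();print(s["eef_pos"],s["force"],s["t"])
p,d,c=grab("wrist","pre1")
X=np.array([[462.2,-74.7,131],[462.2,-74.7,61]]);print("pin tops",proj(c,X).round(1))
E
```

```text
[[101.8  -9.3  17.6]
 [101.7  10.1  16.9]
 [109.9   0.4  16.3]
 [ 92.3   0.4  16.6]
 [ 76.8  -4.3 -14.1]
 [ 76.8   5.1 -13.9]
 [ 78.    0.7 -13.6]
 [ 59.8   0.8 -14.7]
 [ 35.2   0.8 -13.3]]
knuckle@z17 [[101.5   0.6  17. ]] railend@z-14 [[ 78.9   0.6 -14. ]]
seat [ 469.84783014 -176.41288362] pre [ 395.05894512 -182.03628813]
[ 395.3142834  -182.22489504  176.47123678] [ 0.58246228  0.25730359 -4.21399938] 27.0
pin tops [[480.8  45.4]
 [432.7  64.5]]
```

View pics/pre1.png

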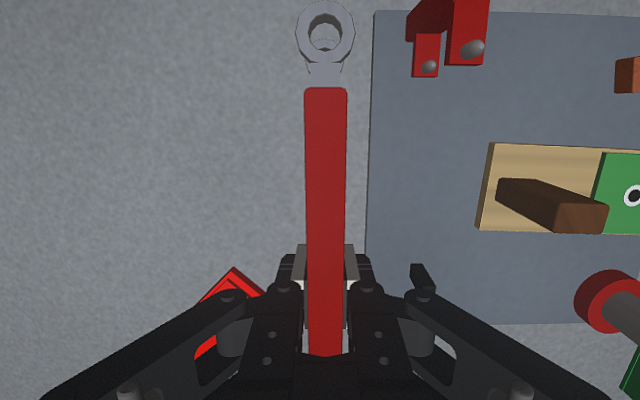

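```bash
python3 - <<'E'
from h import *
z=np.load("pre1.npz");w=optics.camera_params("wrist");c=dict(K=np.array(w["mtx"]),k=np.array([w["k1"],0,0,0.]),R=z["R"],t=z["t"])
p=z["p"];hs=cv2.cvtColor(p,cv2.COLOR_RGB2HSV)
g=((hs[...,1]<70)&(hs[...,2]>80)).astype(np.uint8)
for (a,b,e,f),zz in(((455,35,490,64),123),((415,55,439,76),53)):
    print(a,b);[print(r+b,"".join(".#"[x] for x in row)) for r,row in enumerate(g[b:f,a:e])]
    n,l,st,ce=cv2.connectedComponentsWithStats(g[b:f,a:e]);
    for i in range(1,n):
        if st[i,4]>15:
            u=ce[i]+[a,b];print(st[i],u,onz(c,[u],zz).round(1))
print(proj(c,[[462.2,-74.7,h] for h in(115,123,131,45,53,61)]).round(1))
E
```

```text
455 35
35 ...............................####
36 ...............................####
37 ...............................####
38 ...............................####
39 ...............................####
40 ...................#######.....####
41 ..................##########...####
42 ...............#############..#####
43 ..............#.#############.#####
44 ..........#....##############.#####
45 ...............####################
46 ...............####################
47 ...............####################
48 ...............####################
49 ................###################
50 ................###################
51 .................###########..#####
52 ..................#########...#####
53 ...................######....######
54 .............................######
55 .............................######
56 .............................######
57 .............................######
58 .............................######
59 .............................######
60 .............................######
61 ............................#######
62 ............................#######
6
[... 162 characters left out ...]
..........
57 ........................
58 ........................
59 ........................
60 ...............###......
61 ............########....
62 ..........###########...
63 ...........##########...
64 ...........##########...
65 ...........##########...
66 ...........###########..
67 ...........##########...
68 ............########....
69 .............#######....
70 ................#......#
71 .......................#
72 .......................#
73 .......................#
74 .......................#
75 .......................#
[10  5 12 11 89] [430.56179775  64.75280899] [[463.2 -73.8  53. ]]
[[466.4  51.1]
 [473.2  48.4]
 [480.8  45.4]
 [425.6  67.3]
 [429.   66. ]
 [432.7  64.5]]
```

```bash
python3 - <<'E'
from h import *
yw=np.radians(4.3);R=down(np.pi/2+yw);tx,ty=R[:2,0],R[:2,1]
g=np.array([462.5,-74.5])-101.5*tx-0.6*ty
ctrl.move_l([*(g-ty*25),176],vel=120)
print("in",ctrl.move_l([*g,176],vel=40,threshold=8));ctrl.hold(.3)
s=sensors.read_state();e=np.array(s["eef_pos"]);print(g,e,s["force"])
g2=g+(g-e[:2]) # take out the standing error
if np.hypot(*(g-e[:2]))<3:
    ctrl.move_l([*g2,170],vel=40)
    print("down",ctrl.move_l([*g2,142],vel=25,threshold=6))
    s=sensors.read_state();print(s["eef_pos"],s["force"],s["wrist_torque"],s["t"])
grab("wrist","seat1")
E
```

```text
in False
[ 469.51202969 -175.75927829] [ 469.3957845  -175.77998595  176.02864258] [ 0.70278698  0.17757794 -4.28251281]
down True
[ 469.575311   -175.93601763  145.24398918] [-0.1067323  -1.47177176  4.51509383] [0.44016298 0.08609241 0.03327997] 29.9083
```

```bash
python3 - <<'E'
from h import *
e=np.array(sensors.read_state()["eef_pos"])
ctrl.gripper_to(34);ctrl.hold(.2)
ctrl.move_l(e+[0,0,80],vel=100)
ctrl.move_l(e+[-90,0,200],vel=200);ctrl.move_ptp([430,-150,350],down(np.pi));ctrl.hold(.3)
p,d,c=grab("wrist","fin1");print(sensors.read_state()["t"])
yw=np.radians(4.3);a=np.array([462.5,-74.5]);D=lambda y,z:[*(a+(102-y)*np.array([np.sin(yw),-np.cos(yw)])),25+z]
q=proj(c,[D(-90,135),D(80,135),D(102,104)]);print(q.round(1))
v=p[120:340,180:440].copy();v=cv2.resize(v,None,fx=3,fy=2.7,interpolation=cv2.INTER_CUBIC)
for u in q: cv2.circle(v,(int((u[0]-180)*3),int((u[1]-120)*2.7)),3,(0,255,255),-1)
cv2.imwrite("pics/fin1z.png",v[:,:,::-1])
E
```

```text
33.9583
[[213.9 227.3]
 [376.7 215.8]
 [391.9 205.4]]
```

View pics/fin1z.png

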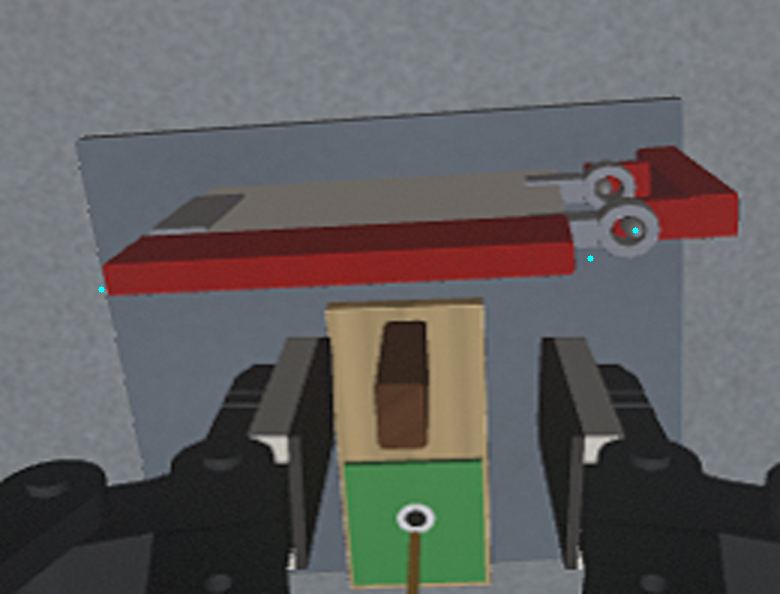

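The view shows both pins inside both knuckles, the door down across the bed front, and the sled dot still under the bit. The free edge looks slightly ajar towards the robot, so I'll measure that.

```bash
python3 - <<'E'
from h import *
ctrl.hold(.3);p,d,c=grab("wrist","fin2")
hs=cv2.cvtColor(p,cv2.COLOR_RGB2HSV);m=((hs[...,0]<6)|(hs[...,0]>174))&(hs[...,1]>150)&(hs[...,2]>110)
m[:,:200]=0;m[:,375:]=0;m[:190]=0;m[250:]=0
P=onz(c,np.argwhere(m)[:,::-1],160)
for lo in range(-270,-95,20):
    k=P[(P[:,1]>lo)&(P[:,1]<=lo+20)]
    if len(k):print(lo,len(k),np.median(k[:,0]).round(1))
a=np.polyfit(P[:,1],P[:,0],1);print("door yaw",np.degrees(-np.arctan(a[0])),"x at y=-259,-75",np.polyval(a,[-259,-75]),P[:,1].min(),P[:,1].max())
E
```

```text
-270 153 472.2
-250 214 471.0
-230 216 469.9
-210 220 468.8
-190 226 467.7
-170 221 466.6
-150 230 465.5
-130 225 464.4
-110 81 463.3
door yaw 3.1417666960809303 x at y=-259,-75 [471.93187648 461.83226413] -264.9219420739756 -103.08064443605836
```

Ajar by 1.2° (about 4 mm at the free edge). I'll close it by pinching the rail lightly near the free edge on the shut line.

```bash
python3 - <<'E'
from h import *
yw=np.radians(4.3);R=down(np.pi/2+yw);tx,ty=R[:2,0],R[:2,1]
g=np.array([461.9,-74.5])-102*tx-0.6*ty-55*tx+0.5*ty
ctrl.gripper_to(36)
ctrl.move_ptp([*g,260],R);ctrl.move_l([*g,205],vel=150);ctrl.move_l([*g,152],vel=80,threshold=6)
ctrl.gripper_to(15,20);s=sensors.read_state();print(s["grip_width"],s["force"],s["eef_pos"],g)
ctrl.hold(.2);ctrl.gripper_to(36);ctrl.hold(.3)
ctrl.move_l([*g,240],vel=100);ctrl.move_ptp([430,-150,350],down(np.pi));ctrl.hold(.5)
p,d,c=grab("wrist","fin3")
hs=cv2.cvtColor(p,cv2.COLOR_RGB2HSV);m=((hs[...,0]<6)|(hs[...,0]>174))&(hs[...,1]>150)&(hs[...,2]>110)
m[:,:200]=0;m[:,375:]=0;m[:190]=0;m[250:]=0
P=onz(c,np.argwhere(m)[:,::-1],160);a=np.polyfit(P[:,1],P[:,0],1);print("door yaw",np.degrees(-np.arctan(a[0])),np.polyval(a,[-259,-75]))
b=(hs[...,2]<70)&(hs[...,1]<90);u0,v0=proj(c,[[674.6,-160.8,29]])[0].astype(int);b[:v0-8]=0;b[v0+9:]=0;b[:,:u0-9]=0;b[:,u0+10:]=0
vu=np.argwhere(b)[:,::-1];print("dot",len(vu),onz(c,[vu.mean(0)],29),sensors.read_state()["t"])
E
```

```text
14.970534010071349 [-0.69977023 -0.33556352 -0.89485885] [ 473.80550112 -231.2262726   152.43680255] [ 473.5719416  -231.06556384]
door yaw 3.1422027406849757 [471.94591949 461.8449026 ]
dot 25 [[ 674.74146535 -160.36363423   29.        ]] 41.1333
```

```bash
python3 - <<'E'
from h import *
z=np.load("fin3.npz");w=optics.camera_params("wrist");c=dict(K=np.array(w["mtx"]),k=np.array([w["k1"],0,0,0.]),R=z["R"],t=z["t"]);p=z["p"];d=z["d"]
hs=cv2.cvtColor(p,cv2.COLOR_RGB2HSV)
y=lambda P:np.degrees(-np.arctan(np.polyfit(P[:,1],P[:,0],1)[0]))
# bed front edge: largest brightness drop in each column
G=cv2.GaussianBlur(p,(0,0),1.5).astype(float)
D=G[...,0]-G[...,2]+0;L=G[...,0]
e=np.array([(u,145+np.argmin(np.diff(L[145:180,u]))+.5) for u in range(215,400)])
for _ in range(3):
    f=np.polyfit(e[:,0],e[:,1],1);e=e[abs(e[:,1]-np.polyval(f,e[:,0]))<2.5]
print("bed",len(e),y(onz(c,e,12)))
m=((hs[...,0]<6)|(hs[...,0]>174))&(hs[...,1]>150)&(hs[...,2]>110);m[:190]=0;m[250:]=0
bot=np.array([(u,np.where(m[:,u])[0].max()+.5) for u in range(222,366)]);top=np.array([(u,np.where(m[:,u])[0].min()-.5) for u in range(222,366)])
for n,b in(("far",bot),("near",top)):
    P=onz(c,b,160);print(n,y(P),np.polyval(np.polyfit(P[:,1],P[:,0],1),[-231,-75]))
vu=np.argwhere(m[:,222:366])[:,::-1]+[222,0];P=atd(c,vu,d);P=P[abs(P[:,2]-160)<6];print("depth",y(P),np.median(P[:,2]),np.polyval(np.polyfit(P[:,1],P[:,0],1),[-231,-75]))
ph=onz(c,[((628/3)+180,(228/2.7)+120)],123);print(ph)
E
```

```text
bed 185 4.327644964048497
far 3.0203026599478227 [476.64099361 468.40994885]
near 3.304940727657278 [464.27087532 455.26247494]
depth 4.9380752328016975 156.1739280863266 [474.76020666 461.28185309]
[[463.27445543 -76.12974189 123.        ]]
```

```bash
python3 - <<'E'
from h import *
def look(n):
    p,d,c=grab("wrist",n);hs=cv2.cvtColor(p,cv2.COLOR_RGB2HSV);m=((hs[...,0]<6)|(hs[...,0]>174))&(hs[...,1]>150)&(hs[...,2]>110)
    m[:,:200]=0;m[:,375:]=0;m[:190]=0;m[250:]=0
    P=onz(c,np.argwhere(m)[:,::-1],160);a=np.polyfit(P[:,1],P[:,0],1);print("door yaw",np.degrees(-np.arctan(a[0])),np.polyval(a,[-259,-75]))
yw=np.radians(4.3);R=down(np.pi/2+yw);tx,ty=R[:2,0],R[:2,1]
g=np.array([461.9,-74.5])-102*tx-55*tx+0.5*ty
ctrl.move_ptp([*g,250],R);ctrl.move_l([*g,152],vel=110,threshold=6)
ctrl.gripper_to(5,20);s=sensors.read_state();print(s["grip_width"],s["grasp_force"],s["force"],s["eef_pos"],g)
e=np.array(s["eef_pos"]);ctrl.move_l(e+[1.5,0.1,0],vel=15,threshold=8);s=sensors.read_state();print(s["force"],s["eef_pos"])
ctrl.gripper_to(36);ctrl.move_l([*s["eef_pos"][:2],240],vel=110)
ctrl.move_ptp([430,-150,350],down(np.pi));ctrl.hold(.3);look("fin4");print(sensors.read_state()["t"])
E
```

```text
13.401130373372334 25.41179895401001 [-1.11545138 -0.30273712  3.66441391] [ 474.66574386 -231.4918787   153.00885408] [ 474.17025268 -231.0205766 ]
[-2.29387632  0.1713794   3.12161301] [ 475.78209802 -231.39865707  153.03382571]
door yaw 3.3061264565076414 [473.50041437 462.87130106]
46.9667
```

```bash
python3 - <<'E'
from h import *
ctrl.set_joints([1.024,0.207,1.542,0,1.393,-0.15]);ctrl.hold(.2)
for n in("top","scene"):
    p,d,c=grab(n,n+"F");hs=cv2.cvtColor(p,cv2.COLOR_RGB2HSV)
    yw=np.radians(4.3);a=np.array([462.2,-74.6])
    D=lambda y,z,x=0:[*(a+(102-y)*np.array([np.sin(yw),-np.cos(yw)])+x*np.array([np.cos(yw),np.sin(yw)])),25+z]
    print(n,"pred",proj(c,[D(-90,135),D(80,135)]).round(1).tolist())
    m=((hs[...,0]<6)|(hs[...,0]>174))&(hs[...,1]>140)&(hs[...,2]>(95 if n=="top" else 60))
    q=proj(c,[D(-95,140,-12),D(-95,140,12),D(79,125,12),D(79,125,-12)]);k=np.zeros(m.shape,np.uint8);cv2.fillPoly(k,[q.astype(np.int32)],1)
    P=onz(c,np.argwhere(m&(k>0))[:,::-1],160);f=np.polyfit(P[:,1],P[:,0],1)
    print(len(P),"door yaw",np.degrees(-np.arctan(f[0])),np.polyval(f,[-259,-231,-75]).round(1))
p=np.load("topF.npz")["p"];cc=cam("top")
print("bed right/left front corners top",onz(cc,[(319,134),(410,131),(416,218),(323,219)],12).round(0).tolist(),sensors.read_state()["t"])
for v in range(196,222):print(v,p[v,[340,350,360,370,380,390],0],p[v,[340,350,360,370,380,390],1])
E
```

```text
top pred [[407.8, 196.0], [348.1, 199.6]]
254 door yaw 4.095930359370704 [474.9 472.9 461.7]
scene pred [[251.3, 241.3], [300.0, 203.6]]
188 door yaw 4.269376009619383 [484.1 482.  470.4]
bed right/left front corners top [[713.0, -10.0, 12.0], [728.0, -313.0, 12.0], [435.0, -323.0, 12.0], [428.0, -27.0, 12.0]] 49.8083
196 [ 92  96 102 103 138 124] [100 102  94  73  51  37]
197 [ 93  98 119 124 131 127] [102  90  53  40  36  34]
198 [102  99 126 127 130 126] [108  51  36  34  35  33]
199 [118  89 126 126 132 115] [121  28  33  33  36  31]
200 [105  86 128 118 128  65] [102  23  34  31  35  15]
201 [ 91  83 125  81  76  68] [75 22 33 22 21 32]
202 [104  72  75  68  71  83] [100  21  20  24  43  64]
203 [101  67  70  78  92  97] [98 27 38 55 83 92]
204 [105  72  89  97  98  97] [103  52  77  92  94  95]
205 [115  95  98  99  98  95] [117  92  94  96  96  93]
206 [ 89 100  99  99  97  96] [88 98 96 96 96 96]
207 [ 94 102  99  97  96  90] [ 93 102  96  97  99  97]
208 [106  92  97  95  93  91] [107  93  99 103 100  99]
209 [112  94  95  94  92  91] [113  99 103 101 100  99]
210 [90 94 95 94 92 91] [ 85 101 103 101 100  99]
211 [90 94 94 95 92 90] [ 97 101 102 102 100  97]
212 [92 93 95 95 93 89] [ 99 100 102 103 101  97]
213 [92 93 95 94 93 90] [100 101 103 102 101  98]
214 [92 94 95 95 92 91] [100 102 103 103 100  99]
215 [93 94 96 95 93 93] [101 102 103 103 101 101]
216 [94 95 97 95 92 93] [101 103 105 103 100 100]
217 [93 94 97 92 96 92] [101 102 105  99 103  97]
218 [ 94  91 100  91 120 121] [102  97 108  94 125 127]
219 [ 94  92 106 122 124 125] [101  97 110 127 130 130]
220 [ 93 119 124 126 126 124] [ 96 124 129 131 131 129]
221 [120 123 126 125 127 123] [125 129 132 130 132 128]
```

Both fixed cameras give a door yaw of 4.1–4.3°, against 4.3° for the station, so the door hangs square and shut with the robot clear. Handing in.

```bash
python3 -c "
from plant import ctrl
print(ctrl.finish_job())"
```

```text
the job is handed in; nothing more can be done
None
```

I handed the job in at about 50 s. The sled's dot is under the bit to within about 1 mm by camera. The door sits down on both pins and hangs shut: the fixed cameras put it within about 0.2° of the station, though the last wrist view read about 1° ajar. The robot is clear of everything, and I did not touch the other things on the bench.

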